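Ballast the swing-arm lamp and hold its index pin out

TASK

Get the prototype swing-arm lamp ready to be swung round: first, with the index pin still seated, hang the plywood ballast caddy by its handle on the lamp arm's double hook, level and resting in both prongs, and let go of it. Then grip the knob of the sprung index plunger, pull it straight up as far as it goes and finish while still holding it there, pin clear of its hole, with the caddy hanging quietly. Leave the mug, the chair model, the tape roll and the screwdriver where they are.

Things in the scene. Friction and masses are not known exactly. Their poses are not given: they have to be found in the camera images.
- stand: Lamp prototype, fixed; its arm cannot turn. Origin: centre of the underside of its round base (220 mm wide), z up. A post bears an index plate (170 mm wide, top at 158 mm) and over it a flat arm along y (30 mm wide, 168-180 mm high): double hook at the -y end, plunger at y = +65 mm, shade (140 mm wide, 100-150 mm high) at y = +225 mm. Only plunger parts stand higher than 207 mm.
- hook: Double hook of 10 mm steel bar on the arm's -y end, axes as the stand's, origin mid cross bar, 174 mm above the table. Two prongs 84 mm apart (centres, along x) run level 81 mm in -y, then slope up and outward to tips 207 mm above the table. A stop on each prong rises to 194 mm (46-59 mm from the cross bar), leaving a trough about 20 mm long for a bar lying along the hook's x.
- hook_seat (a point): Midway between the prongs, where the centre line of the caddy's bar lies when it rests in both troughs: 70 mm in -y from the cross bar, 185 mm above the table. To get there the prongs must pass between the caddy's box and its bar: bring it in along +y from beyond the tips with the bar 220 to 250 mm high, then lower it. Axes as the stand's.
- caddy: Loose open plywood caddy with two steel discs in it, 0.35 to 0.6 kg: box 150 (x) x 74 x 45 mm high, an upright board (36 mm wide, 8 mm thick, to 147 mm high) at each end, and between them along x a dark handle bar of 12 x 12 mm section, centre 135 mm above the underside, free length 134 mm. Origin: centre of the underside, z up; balanced about its middle; either way round will do.
- caddy_bar (a point): Middle of the caddy's handle bar, on its centre line, 135 mm above the underside; axes as the caddy's (x along the bar).
- plunger (a joint): Travel of the index plunger in m: 0 = pin seated 10 mm deep in the index plate, 0.010 = tip just out of the hole, 0.016 = fully up at its stop. The spring pulls it down with about 4 N when seated and about 10 N fully up; let go, it snaps back to 0.
- plunger_grip (a point): Middle of the plunger's round black knob, on its vertical axis: knob 30 mm wide, 26 mm high (216 to 242 mm above the table when seated), above a fixed brass barrel 18 mm wide that reaches from the arm (180 mm) to 212 mm. It rises with the knob. It is 230 mm above the table when seated.
- mug: Bystander: white ceramic mug, 76 mm wide, 85 mm high, handle at its +y. Origin: centre of the underside.
- chair_model: Bystander: small wooden chair model, 62 x 58 mm, 93 mm high. Origin: centre of the underside.
- tape: Bystander: roll of paper tape lying flat, 96 mm wide, 25 mm high. Origin: centre of the underside.
- screwdriver: Bystander: screwdriver lying flat, 200 mm long along its x. Origin on its underside.
Not all that is in view belongs to the job. Of the things shaped like the caddy, the plywood one is meant.

How it is judged:
By the outcome, as a careful person would: the job done as asked, in the order asked, and still so for the second after the job is handed in, while the arm keeps its last pose, push and grip.
It also fails if it takes over 59 s, if anything falls off the work surface, if the arm or the gripper's body presses on something with over 40 N, if the wrist force passes 120 N, or if a joint passes its speed limit or range.

ROBOT

A 7-joint arm with a two-finger parallel gripper is mounted at the origin on the work surface. World frame = base frame: x ahead of the robot, y to its left, z up, the work surface at z = 0. Lengths are in m, angles in rad, forces in N, time in s.
With the tool pointing down it reaches from about 0.425 to 0.875 m from the base axis. Payload 8.4 kg.
Tool frame: the origin (TCP) lies midway between the tips of the shut fingers; the grasp point (between the pads) lies 19 mm behind it (arm.grasp_offset is the distance from the TCP to the grasp point, in m); z points along the fingers, y is the line along which they close (so a half turn about z gives the same grasp; the last joint's range is limited). The gripper opens to 87 mm and grips with 3 to 60 N. Pads are 19 mm wide; open, the fingers measure 117 mm over their backs; the gripper's body (75 mm by 190 mm) begins 51 mm behind the grasp point.
Start: joints at [1.08, 0.333, 0.04, 1.465, -0.013, 1.343, -0.059], TCP at [0.248, -0.601, 0.223] pointing down, gripper open.
Joint ranges: [-2.58, 2.58], [-0.38, 2.09], [-1.3, 1.39], [0.25, 2.4], [-1.5, 4.64], [0.08, 2.09], [-2.65, 2.65]. Speed limits (rad/s): [2.22, 2.22, 2.79, 2.79, 3.14, 3.14, 3.14].

INTERFACE

Orientations are given as a rotation vector (axis times angle).
In Python, from bench import arm gives the robot as it stands.
- The arm moves only by the tool move_arm, never from a script. Its argument "targets" is a list of rows, each a list of 7 numbers: the finger opening in m, from 0 to 0.087, then the shift along the tool's x, y, z in m, then the turn, a rotation vector about the tool's x, y, z in rad. A call has 1 to 20 rows; each row is the pose to reach, as a shift and turn from the pose commanded when the call began, along the tool's axes at that moment; what a row does not reach only later rows make up. A row lasts 1/10 s, in which the tool goes at most 50 mm and 8.59 degrees, less where a joint would pass 70% of its speed; a pose out of reach is approached as far as the arm can. A call with a gripper value outside its range is refused whole. The fingers move at their own pace and stop on an object; "squeeze" is the grip in N (left out, the last holds). Time passes only in rows, so rows that repeat a pose let the fingers close. It gives the time, the measured TCP pose, the force, the opening and the grip force at its end, in the units of the state.
- arm.get_state(): the state, without advancing time (a new reading comes with each control period).
- arm.get_image(name): name is "scene" or "side" or "wrist"; returns (picture, depth): 480x640x3 uint8, red, green, blue; 480x640 float32, m along the optical axis (not along the pixel's ray), 0 where there is no reading.
- arm.camera_model(name): a dict with "K" (3x3 intrinsics, pixels), "k1" (the pictures are not rectified: a ray, as slopes to the right and down, at radius r is drawn at 1 + k1 r^2 times it, then the intrinsics apply), "extrinsics" (4x4, takes a point from world to camera coordinates); the wrist camera has in their place "T_tool_cam" (4x4, takes a point from camera to tool coordinates, whose origin is the TCP and whose axes are the flange's). Camera axes: x right, y up, looking along -z (the intrinsics and any distortion apply to the point x, -y, -z); pixel columns grow to the right and rows downward; lengths in m; the calibration is good to about 2 mm. A picture is of the moment at which its call begins: read the wrist's pose just before it. camera_model takes no time and is no camera call.
- arm.hand_in(): hands the job in; it is judged then, once.
The state is a dict: "t": time; "joint_positions": joint angles; "joint_velocities": joint speeds; "effort": joint torques, N m; "ee_pos": TCP position; "tool_rot": TCP orientation; "ft_force": force on the tool from outside, world axes, zero at the start; "wrist_torque": the same for the moment, N m; "gripper_width": opening from 0.0 (shut) to 1.0 (fully open); "gripper_force": force on a finger pad.
Only numpy, scipy, OpenCV 4.12 (cv2) and the standard library are available. Lean on these libraries where they do the work, as an engineer would, in place of code of your own. Each camera call takes 0.05 s, during which the arm holds its last target. There are 200 camera calls.

## Working session

There is one attempt and no reset: what is moved stays moved. The work goes in short steps, Python scripts to look and compute and a tool call to move; the robot and the scene stay as the last step left them, time stands still between calls to the robot, and variables do not carry over. Pictures are saved under pics/ and viewed, at most 10 in all, crops included, and the job is handed in when it is done.

Besides the shell and the picture viewer there is one more tool, called after "Call:" by a JSON object that holds its "fn" and its "kwargs". move_arm: Moves the arm, as the interface text tells. Its arguments: {"type":"object","properties":{"targets":{"type":"array"},"squeeze":{"type":"number"}},"required":["targets"]}

```bash
mkdir -p pics
cat > h.py <<'E'
import numpy as np, cv2
from bench import arm
from scipy.spatial.transform import Rotation as R
def cam(n,st=None):
    m=arm.camera_model(n); K=np.array(m["K"]);k1=m["k1"]
    if n=="wrist":
        T=np.eye(4);T[:3,:3]=R.from_rotvec(st["tool_rot"]).as_matrix();T[:3,3]=st["ee_pos"]
        return K,k1,T@np.array(m["T_tool_cam"])
    return K,k1,np.linalg.inv(np.array(m["extrinsics"]))
def slopes(K,k1,uv):
    uv=np.atleast_2d(np.float64(uv))
    return cv2.undistortPoints(uv.reshape(-1,1,2),K,np.array([k1,0,0,0,0.])).reshape(-1,2)
def ray(c,uv):
    K,k1,T=c; s=slopes(K,k1,uv); d=np.c_[s[:,0],-s[:,1],-np.ones(len(s))]@T[:3,:3].T
    return T[:3,3],d
def onz(c,uv,z):
    o,d=ray(c,uv); return o+d*((z-o[2])/d[:,2])[:,None]
def deproj(c,uv,dep):
    o,d=ray(c,uv); return o+d*np.asarray(dep)[:,None]
def snap(n):
    st=arm.get_state(); im,d=arm.get_image(n); np.savez(f"last_{n}.npz",im=im,d=d,pos=st["ee_pos"],rot=st["tool_rot"]); return im,d,cam(n,st)
def load(n):
    f=np.load(f"last_{n}.npz"); return f["im"],f["d"],cam(n,dict(ee_pos=f["pos"],tool_rot=f["rot"]))
def cloud(c,d):
    v,u=np.nonzero(d>0); return np.c_[u,v],deproj(c,np.c_[u,v],d[v,u])
E
python3 - <<'E'
from h import *
s=arm.get_state(); print(s)
for n in("scene","side","wrist"):
    im,d,c=snap(n); cv2.imwrite(f"pics/{n}0.png",im[:,:,::-1]); print(n,c[2].round(3).tolist(),c[0].tolist(),c[1])
E
```

```text
{'t': 0.0, 'joint_positions': array([ 1.07984993,  0.33394478,  0.03987123,  1.46627606, -0.0134031 ,
        1.34328619, -0.05846738]), 'joint_velocities': array([-0.00117535, -0.00079239, -0.00075753, -0.00018455,  0.00132113,
       -0.00125406, -0.00072226]), 'effort': array([ 1.34946117e-04, -6.56356215e+01,  1.33561984e+00, -4.03808999e+01,
       -5.96011570e-02,  4.45196929e-02,  1.79180834e-04]), 'ee_pos': array([ 0.24796803, -0.60033527,  0.22163499]), 'tool_rot': array([-3.07995253e+00, -6.11142941e-01,  6.70766926e-04]), 'ft_force': array([-0.45609128, -0.1844776 ,  0.76923674]), 'wrist_torque': array([-0.01262054,  0.02991481,  0.03586257]), 'gripper_force': 0.0, 'gripper_width': 0.9961131857252297}
scene [[-0.203, -0.798, 0.567, 1.249], [0.979, -0.158, 0.128, 0.101], [-0.012, 0.581, 0.814, 1.107], [0.0, 0.0, 0.0, 1.0]] [[443.67939319944713, 0.0, 321.20819265624186], [0.0, 443.67939319944713, 241.39235424946375], [0.0, 0.0, 1.0]] -0.003907779289397851
side [[-0.972, 0.182, -0.146, 0.389], [-0.234, -0.75, 0.619, 0.789], [0.003, 0.636, 0.771, 1.169], [0.0, 0.0, 0.0, 1.0]] [[500.6686608614094, 0.0, 318.10772956647037], [0.0, 500.6686608614094, 239.4274031650388], [0.0, 0.0, 1.0]] 0.02658629770617543
wrist [[0.382, 0.888, 0.257, 0.319], [-0.924, 0.367, 0.104, -0.572], [-0.002, -0.277, 0.961, 0.384], [0.0, 0.0, 0.0, 1.0]] [[361.0650085848717, 0.0, 319.4134155413261], [0.0, 361.0650085848717, 237.37467320722612], [0.0, 0.0, 1.0]] 0.014513608580317297
```

View pics/scene0.png

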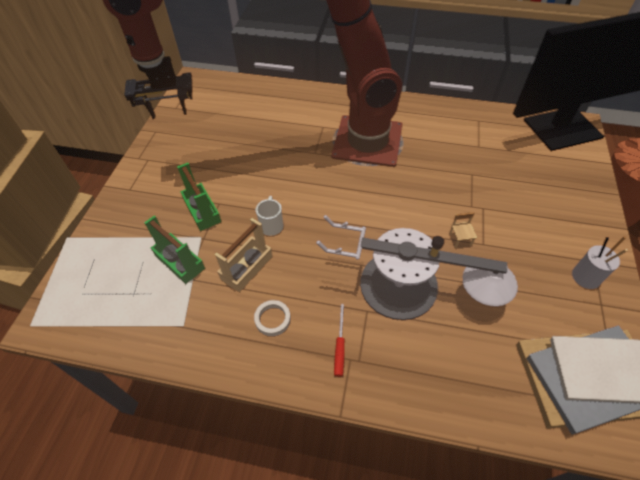

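View pics/side0.png

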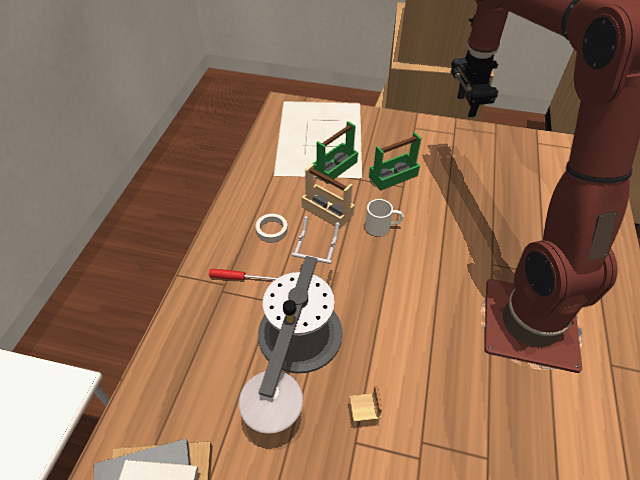

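The scene view shows the plywood caddy at about (245,255), with its bar running (225,252) to (260,228). The hook prongs are at (320-365, 220-258), the knob at (437,242), the mug at (269,217) and the tape at (272,318). The side view has the caddy at (328,193), the prongs at (300-338, 220-262) and the knob at (290,308).

Run:
```python
from h import *
for n,rc,rk,rp,rh in(("scene",(210,215,275,292),(425,230,450,262),(372,228,440,284),(312,212,368,262)),("side",(298,160,360,228),(278,295,302,328),(262,270,335,335),(288,212,345,266))):
    im,d,c=load(n); uv,P=cloud(c,d); rgb=im[uv[:,1],uv[:,0]].astype(int)
    def sel(r): return (uv[:,0]>=r[0])&(uv[:,0]<r[2])&(uv[:,1]>=r[1])&(uv[:,1]<r[3])
    dark=rgb.sum(1)<300
    a=sel(rc); 
    q=P[a&(P[:,2]>.125)&(P[:,2]<.16)]; 
    r=cv2.minAreaRect((q[:,:2]*1000).astype(np.float32)); print(n,"caddy bar+boards top",len(q),r,q[:,2].min(),q[:,2].max())
    qb=q[(q[:,2]<.143)]; ctr=qb.mean(0); w,v=np.linalg.eigh(np.cov(qb[:,:2].T)); print(" bar mean",ctr,"dir",np.degrees(np.arctan2(*v[::-1,1])))
    k=P[sel(rk)&(P[:,2]>.214)&(P[:,2]<.26)]; kt=k[k[:,2]>.238]; print(" knob",len(k),k.min(0),k.max(0),"top",len(kt),kt.mean(0))
    p=P[sel(rp)&(abs(P[:,2]-.158)<.005)&(rgb.min(1)>150)]; h=cv2.convexHull((p[:,:2]*1000).astype(np.float32)); print(" plate",cv2.minEnclosingCircle(h))
    g=P[sel(rh)&(P[:,2]>.16)&(P[:,2]<.215)]; r=cv2.minAreaRect((g[:,:2]*1000).astype(np.float32)); print(" hook",len(g),r)
    np.save(f"hk_{n}.npy",g)
    t=P[(P[:,2]>.172)&(P[:,2]<.186)&(rgb.max(1)<110)&(np.hypot(P[:,0]-P[sel(rk)][:,0].mean(),P[:,1]-P[sel(rk)][:,1].mean())<.35)&(P[:,0]>.4)]; w,v=np.linalg.eigh(np.cov(t[:,:2].T)); print(" arm",len(t),t.mean(0),np.degrees(np.arctan2(*v[::-1,1])))
```

```text
scene caddy bar+boards top 421 ((612.6681518554688, -268.64630126953125), (37.021461486816406, 151.25045776367188), 66.38420867919922) 0.1252084300559938 0.15189959740908265
 bar mean [ 0.6164124  -0.26818629  0.13751135] dir 155.79903434599197
 knob 148 [0.57416405 0.22478345 0.21962059] [0.6013073  0.25444086 0.2462395 ] top 87 [0.58744483 0.23896985 0.24184246]
 plate ((583.764404296875, 174.4559783935547), 85.53392028808594)
 hook 537 ((583.0748291015625, 11.774463653564453), (124.41187286376953, 104.05683898925781), 89.2258529663086)
 arm 1508 [0.58925672 0.24048939 0.1798486 ] 89.35023870076216
side caddy bar+boards top 339 ((609.2280883789062, -270.5847473144531), (40.760345458984375, 154.98106384277344), 65.77859497070312) 0.12526041565335788 0.15243603921310367
 bar mean [ 0.60674513 -0.26604042  0.13702347] dir 157.57339780114862
 knob 179 [0.56732789 0.22387202 0.21413411] [0.596107   0.25391166 0.24747847] top 124 [0.5817699  0.2396287  0.24280805]
 plate ((580.76806640625, 171.29539489746094), 86.51123809814453)
 hook 535 ((579.3055419921875, 16.66424560546875), (137.38755798339844, 101.63037872314453), 89.81363677978516)
 arm 1643 [0.58153845 0.2567209  0.18169108] 88.93971917584035
```

```bash
cat >> h.py <<'E'
def plan(p,yaw):
    "shift and turn in tool axes to TCP p, tool down with tool x at yaw (deg)"
    s=arm.get_state(); A=R.from_rotvec(s["tool_rot"]); B=R.from_euler("z",yaw,degrees=True)*R.from_euler("x",180,degrees=True)
    print("shift",A.inv().apply(np.array(p)-s["ee_pos"]).round(4),"turn",(A.inv()*B).as_rotvec().round(4),"t",s["t"],"pos",s["ee_pos"].round(4),"F",s["ft_force"].round(1),"w",s["gripper_width"].round(3))
E
python3 - <<'E'
from h import *
for n in("scene","side"):
    g=np.load(f"hk_{n}.npy"); t=g[g[:,2]>.198]; print("tips",[ (t[m].mean(0).round(3),t[m,1].min()) for m in (t[:,0]<.58,t[:,0]>=.58)])
    l=g[(g[:,2]>.17)&(g[:,2]<.184)]; print(" cross y max",np.percentile(l[:,1],[90,98]), [l[abs(l[:,0]-x)<.01][:,1].max() for x in(.54,.55,.61,.62)])
plan([.611,-.2695,.25],-24)
E
```

```text
tips [(array([ 0.54 , -0.045,  0.204]), np.float64(-0.0498514758291006)), (array([ 0.624, -0.046,  0.204]), np.float64(-0.05096304567768381))]
 cross y max [0.06275484 0.07068003] [np.float64(0.05997315277010389), np.float64(0.05997315277010389), np.float64(0.05923779403315236), np.float64(0.05871043817873486)]
tips [(array([ 0.535, -0.042,  0.204]), np.float64(-0.05187698407886987)), (array([ 0.619, -0.046,  0.205]), np.float64(-0.05215330543160035))]
 cross y max [0.07011523 0.07983535] [np.float64(0.059762501039141935), np.float64(0.05932981269437887), np.float64(0.059156526710893664), np.float64(0.05837734090523139)]Traceback (most recent call last):
  File "<stdin>", line 5, in <module>
  File "h.py", line 29, in plan
    print("shift",A.inv().apply(np.array(p)-s["ee_pos"]).round(4),"turn",(A.inv()*B).as_rotvec().round(4),"t",s["t"],"pos",s["ee_pos"].round(4),"F",s["ft_force"].round(1),"w",s["gripper_width"].round(3))
                                                                                                                                                                               ^^^^^^^^^^^^^^^^^^^^^^^^
AttributeError: 'float' object has no attribute 'round'
```

```bash
sed -i 's/s\["gripper_width"\].round(3)/round(float(s["gripper_width"]),3)/' h.py; python3 -c "
from h import *
plan([.611,-.2695,.25],-24)"
```

```text
shift [ 0.4618 -0.1673 -0.0279] turn [-1.100e-03  5.000e-04  8.107e-01] t 0.15 pos [ 0.2481 -0.6004  0.2219] F [-0.1 -0.2 -0.6] w 1.0
```

Call:
{"fn": "move_arm", "kwargs": {"targets": [[0.087,0.03,-0.01,-0.02,0,0,0.08],[0.087,0.07,-0.025,-0.028,0,0,0.16],[0.087,0.11,-0.04,-0.028,0,0,0.24],[0.087,0.15,-0.055,-0.028,0,0,0.32],[0.087,0.19,-0.07,-0.028,0,0,0.4],[0.087,0.23,-0.084,-0.028,0,0,0.48],[0.087,0.27,-0.098,-0.028,0,0,0.56],[0.087,0.31,-0.112,-0.028,0,0,0.64],[0.087,0.35,-0.127,-0.028,0,0,0.72],[0.087,0.39,-0.141,-0.028,0,0,0.81],[0.087,0.42,-0.152,-0.028,0,0,0.81],[0.087,0.445,-0.161,-0.028,0,0,0.81],[0.087,0.462,-0.167,-0.028,0,0,0.81],[0.087,0.462,-0.167,-0.028,0,0,0.81],[0.087,0.462,-0.167,-0.028,0,0,0.81],[0.087,0.462,-0.167,-0.028,0,0,0.81]]}}

```text
t: 1.75
ee_pos: [0.6103, -0.2719, 0.2506]
tool_rot: [3.071, -0.656, -0.001]
ft_force: [0.1, 0.1, -0.1]
gripper_width: 1.0
gripper_force: 0.0
```

Run:
```python
from h import *
im,d,c=snap("wrist"); cv2.imwrite("pics/w1.png",im[:,:,::-1])
uv,P=cloud(c,d); near=np.hypot(P[:,0]-.611,P[:,1]+.2695)<.1
q=P[near&(P[:,2]>.128)&(P[:,2]<.16)]; print(len(q),q[:,2].min(),q[:,2].max(),cv2.minAreaRect((q[:,:2]*1000).astype(np.float32)))
b=q[q[:,2]<.1435]; w,v=np.linalg.eigh(np.cov(b[:,:2].T)); print(b.mean(0),np.degrees(np.arctan2(*v[::-1,1])))
plan([.611,-.2695,.116],-24)
```

```text
3537 0.1280508908458528 0.14880908508069562 ((614.6891479492188, -272.33795166015625), (35.86403274536133, 144.2411346435547), 66.25682067871094)
[ 0.61026405 -0.27045927  0.1404429 ] 156.15475365943976
shift [-0.0003 -0.0025  0.1347] turn [ 0.0008 -0.     -0.0018] t 1.8 pos [ 0.6103 -0.2718  0.2507] F [-0.1 -0.6 -0.5] w 1.002
```

View pics/w1.png

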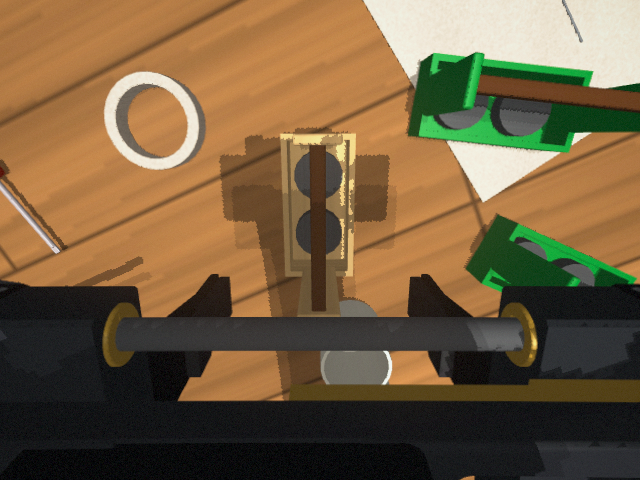

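The wrist view shows the bar centred between the fingers (column 318, rows 145-315). The green caddies are at (505,95) and (550,265), clear of the fingers. I'll go down and grip.

Call:
{"fn": "move_arm", "kwargs": {"targets": [[0.06,0,-0.001,0.03,0,0,0],[0.06,0,-0.001,0.06,0,0,0],[0.06,0,-0.001,0.09,0,0,0],[0.06,0,-0.001,0.115,0,0,0],[0.06,0,-0.001,0.135,0,0,0],[0.06,0,-0.001,0.135,0,0,0],[0.06,0,-0.001,0.135,0,0,0],[0.0,0,-0.001,0.135,0,0,0],[0.0,0,-0.001,0.135,0,0,0],[0.0,0,-0.001,0.135,0,0,0],[0.0,0,-0.001,0.135,0,0,0],[0.0,0,-0.001,0.135,0,0,0],[0.0,0,-0.001,0.135,0,0,0],[0.0,0,-0.001,0.135,0,0,0],[0.0,0,-0.001,0.135,0,0,0]], "squeeze": 45}}

```text
t: 3.3
ee_pos: [0.6117, -0.2694, 0.1155]
tool_rot: [3.073, -0.653, -0.0]
ft_force: [-0.1, -1.2, 0.3]
gripper_width: 0.128
gripper_force: 45.0
```

Call:
{"fn": "move_arm", "kwargs": {"targets": [[0.0,0,0,-0.015,0,0,0],[0.0,0,0,-0.035,0,0,0],[0.0,0,0,-0.06,0,0,0],[0.0,0,0,-0.08,0,0,0],[0.0,0,0,-0.1,0,0,0],[0.0,0,0,-0.11,0,0,0],[0.0,0,0,-0.11,0,0,0],[0.0,0,0,-0.11,0,0,0]]}}

```text
t: 4.1
ee_pos: [0.6115, -0.2689, 0.2248]
tool_rot: [-3.073, 0.652, 0.002]
ft_force: [-0.4, 0.5, -3.2]
gripper_width: 0.125
gripper_force: 45.0
```

Run:
```python
from h import *
for n in("scene","side"):
    im,d,c=snap(n)
im,d,c=load("side"); cv2.imwrite("pics/s2.png",cv2.resize(im[100:300,230:430,::-1],(600,600)))
plan([.580,-.165,.221],-0.5); print(arm.get_state()["wrist_torque"])
```

```text
shift [-0.0707 -0.0822  0.0032] turn [-4.000e-04  2.300e-03 -4.095e-01] t 4.2 pos [ 0.6112 -0.2688  0.2241] F [-0.2  0.  -3.5] w 0.137
[ 0.12498142 -0.03197407 -0.00707415]
```

View pics/s2.png

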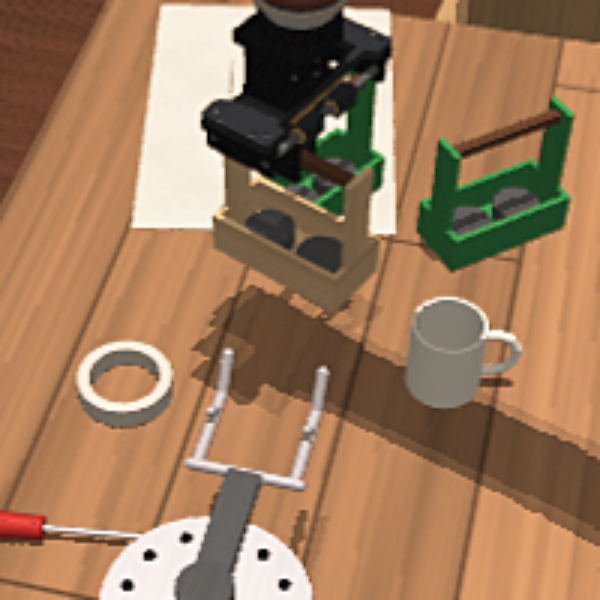

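The caddy hangs level from the gripper over open table, at crop (300,230). The mug at (447,350) and the hook tips at (228,352) and (322,372) are clear. Next I go to staging in front of the tips and square up.

Call:
{"fn": "move_arm", "kwargs": {"targets": [[0.0,-0.005,-0.006,0.003,0,0,-0.05],[0.0,-0.015,-0.018,0.003,0,0,-0.11],[0.0,-0.027,-0.032,0.003,0,0,-0.18],[0.0,-0.039,-0.046,0.003,0,0,-0.25],[0.0,-0.05,-0.058,0.003,0,0,-0.32],[0.0,-0.06,-0.07,0.003,0,0,-0.37],[0.0,-0.067,-0.078,0.003,0,0,-0.4],[0.0,-0.071,-0.082,0.003,0,0,-0.41],[0.0,-0.071,-0.082,0.003,0,0,-0.41],[0.0,-0.071,-0.082,0.003,0,0,-0.41],[0.0,-0.071,-0.082,0.003,0,0,-0.41],[0.0,-0.071,-0.082,0.003,0,0,-0.41]]}}

```text
t: 5.4
ee_pos: [0.5803, -0.166, 0.2224]
tool_rot: [3.141, -0.015, -0.0]
ft_force: [-0.1, 0.3, -3.3]
gripper_width: 0.129
gripper_force: 45.0
```

Run:
```python
from h import *
for n,rh in(("scene",(312,212,368,262)),("side",(288,212,345,266))):
    im,d,c=snap(n); cv2.imwrite(f"pics/{n}3.png",im[:,:,::-1]); uv,P=cloud(c,d)
    r=(abs(P[:,0]-.58)<.1)&(abs(P[:,1]+.165)<.05)
    q=P[r&(P[:,2]>.225)&(P[:,2]<.258)]; rgb=im[uv[:,1],uv[:,0]].astype(int)[r&(P[:,2]>.225)&(P[:,2]<.258)]
    w=q[(rgb[:,0]>120)&(rgb[:,0]-rgb[:,2]>20)]; 
    for m in(w[:,0]<.58,w[:,0]>=.58): print(n,"board",m.sum(),w[m].mean(0).round(4),w[m].min(0).round(3),w[m].max(0).round(3))
    br=q[(rgb[:,0]<120)&(rgb[:,0]-rgb[:,2]>20)]
    for m in(br[:,0]<.57,br[:,0]>=.59): print("  bar",m.sum(),br[m].mean(0).round(4))
plan([.580,-.017,.221],-0.5)
```

```text
<stdin>:7: RuntimeWarning: Mean of empty slice.
  ret = um.true_divide(
Traceback (most recent call last):
ValueError: zero-size array to reduction operation minimum which has no identity
```

Run:
```python
from h import *
im,d,c=snap("wrist"); cv2.imwrite("pics/w3.png",im[:,:,::-1]); uv,P=cloud(c,d)
h=P[(P[:,1]>-.07)&(P[:,1]<.07)&(P[:,2]>.165)&(P[:,2]<.215)]; print(len(h))
if len(h):
  for m in(h[:,0]<.58,h[:,0]>=.58): 
    t=h[m]; l=t[t[:,2]<.183]; print("prong",m.sum(),t.min(0).round(3),t.max(0).round(3),"tip",t[t[:,2]>.198].mean(0).round(4) if (t[:,2]>.198).any() else None,"level",l.mean(0).round(4) if len(l) else None)
b=P[(abs(P[:,1]+.166)<.03)&(P[:,2]>.235)&(P[:,2]<.262)]; print("bar/board",len(b),b.min(0).round(3),b.max(0).round(3),b.mean(0).round(4))
plan([.580,-.017,.221],-0.5)
```

```text
2174
prong 177 [ 0.535 -0.054  0.171] [0.545 0.016 0.208] tip [ 0.5378 -0.0501  0.2058] level [ 0.5444 -0.0059  0.1728]
prong 1997 [ 0.618 -0.056  0.172] [0.629 0.017 0.208] tip [ 0.6235 -0.0511  0.2045] level [ 0.6247 -0.011   0.1781]
bar/board 9265 [ 0.55  -0.184  0.235] [ 0.657 -0.149  0.262] [ 0.617  -0.1664  0.2498]
shift [-0.0016 -0.1487  0.0015] turn [ 0.      0.0001 -0.0003] t 5.5 pos [ 0.5803 -0.1657  0.2225] F [ 0.3  0.4 -3.9] w 0.132
```

View pics/w3.png

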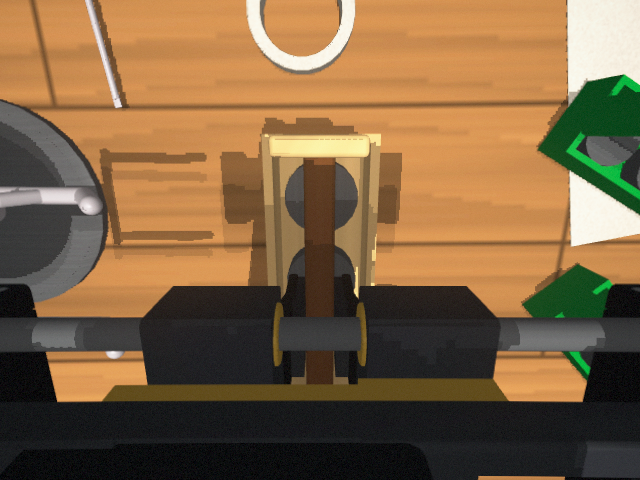

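The wrist view shows the caddy level in the fingers, with its end board at (320,145). The nearer prong tip is at (92,203) and its stop at about (35,195).

Run:
```python
from h import *
im,d,c=load("wrist"); uv,P=cloud(c,d)
h=P[(P[:,1]>-.07)&(P[:,1]<.07)&(P[:,2]>.165)&(P[:,2]<.215)&(P[:,0]>.6)]
for y in np.arange(-.056,.018,.004):
    m=abs(h[:,1]-y)<.002
    if m.any(): print(round(y,3),m.sum(),h[m,2].max().round(4),h[m,0].mean().round(4))
for n in("scene","side"):
    g=np.load(f"hk_{n}.npy")
    for lo,hi in((.52,.58),(.58,.64)):
        g2=g[(g[:,0]>lo)&(g[:,0]<hi)]; print(n,[(round(y,3),g2[abs(g2[:,1]-y)<.002][:,2].max().round(3)) for y in np.arange(-.036,.024,.004) if (abs(g2[:,1]-y)<.002).any()])
```

```text
-0.056 62 0.2067 0.6231
-0.052 214 0.2085 0.6233
-0.048 110 0.2076 0.6241
-0.044 49 0.2052 0.6263
-0.04 38 0.198 0.6264
-0.036 34 0.1931 0.6263
-0.032 36 0.1876 0.6266
-0.028 36 0.1824 0.6258
-0.024 116 0.1808 0.6236
-0.02 121 0.1806 0.6236
-0.016 136 0.1809 0.6239
-0.012 125 0.1804 0.624
-0.008 158 0.1837 0.624
-0.004 255 0.1884 0.6241
-0.0 269 0.1944 0.6244
0.004 136 0.1937 0.6248
0.008 37 0.1785 0.628
0.012 47 0.1789 0.6279
0.016 18 0.1787 0.6284
scene [(np.float64(-0.036), np.float64(0.197)), (np.float64(-0.032), np.float64(0.195)), (np.float64(-0.028), np.float64(0.185)), (np.float64(-0.024), np.float64(0.181)), (np.float64(-0.02), np.float64(0.18)), (np.float64(-0.016), np.float64(0.18)), (np.float64(-0.012), np.float64(0.179)), (np.float64(-0.008), np.float64(0.181)), (np.float64(-0.004), np.float64(0.183)), (np.float64(-0.0), np.float64(0.184)), (np.float64(0.004), np.float64(0.19)), (np.float64(0.008), np.float64(0.197)), (np.float64(0.012), np.float64(0.194)), (np.float64(0.016), np.float64(0.182)), (np.float64(0.02), np.float64(0.181))]
scene [(np.float64(-0.036), np.float
[... 1093 characters left out ...]
t64(0.198)), (np.float64(0.016), np.float64(0.183)), (np.float64(0.02), np.float64(0.182))]
side [(np.float64(-0.036), np.float64(0.197)), (np.float64(-0.032), np.float64(0.193)), (np.float64(-0.028), np.float64(0.186)), (np.float64(-0.024), np.float64(0.18)), (np.float64(-0.02), np.float64(0.183)), (np.float64(-0.016), np.float64(0.182)), (np.float64(-0.012), np.float64(0.184)), (np.float64(-0.008), np.float64(0.184)), (np.float64(-0.004), np.float64(0.18)), (np.float64(-0.0), np.float64(0.187)), (np.float64(0.004), np.float64(0.19)), (np.float64(0.008), np.float64(0.196)), (np.float64(0.012), np.float64(0.198)), (np.float64(0.016), np.float64(0.182)), (np.float64(0.02), np.float64(0.181))]
```

Call:
{"fn": "move_arm", "kwargs": {"targets": [[0.0,0,-0.006,0,0,0,0],[0.0,0,-0.018,0,0,0,0],[0.0,0,-0.033,0,0,0,0],[0.0,0,-0.05,0,0,0,0],[0.0,-0.001,-0.068,0,0,0,0],[0.0,-0.001,-0.086,0,0,0,0],[0.0,-0.001,-0.104,0,0,0,0],[0.0,-0.001,-0.12,0,0,0,0],[0.0,-0.001,-0.134,0,0,0,0],[0.0,-0.001,-0.144,0,0,0,0],[0.0,-0.001,-0.15,0,0,0,0],[0.0,-0.001,-0.15,0,0,0,0],[0.0,-0.001,-0.15,0,0,0,0],[0.0,-0.001,-0.15,0,0,0,0],[0.0,-0.001,-0.15,0,0,0,0]]}}

```text
t: 7.0
ee_pos: [0.5805, -0.0161, 0.2225]
tool_rot: [3.141, -0.015, -0.0]
ft_force: [0.9, 0.2, -4.3]
gripper_width: 0.128
gripper_force: 45.0
```

Run:
```python
from h import *
im,d,c=snap("wrist"); cv2.imwrite("pics/w4.png",im[:,:,::-1]); uv,P=cloud(c,d)
h=P[(abs(P[:,0]-.6235)<.009)&(abs(P[:,1]+.0157)<.06)&(P[:,2]>.165)&(P[:,2]<.262)]
for y in np.arange(-.06,.05,.003):
    m=abs(h[:,1]-y)<.0015
    if m.any(): print(round(y,3),m.sum(),h[m,2].max().round(4),h[m,2].min().round(4),h[m,0].mean().round(4))
b=P[(abs(P[:,2]-.25)<.007)&(abs(P[:,1]+.0157)<.05)&(P[:,0]>.63)]; print("board",b.min(0),b.max(0))
plan([.580,-.0157,.165],-0.5)
```

```text
-0.054 38 0.2065 0.202 0.6234
-0.051 102 0.2077 0.1995 0.6236
-0.048 135 0.2077 0.1975 0.6235
-0.045 132 0.2058 0.1934 0.6238
-0.042 127 0.2028 0.1902 0.6238
-0.039 117 0.1984 0.1869 0.6238
-0.036 118 0.194 0.1829 0.6239
-0.033 111 0.1901 0.1744 0.6239
-0.03 96 0.1863 0.1757 0.6241
-0.027 93 0.1825 0.1743 0.6238
-0.024 3 0.2466 0.246 0.6236
-0.021 358 0.2501 0.2465 0.6236
-0.018 360 0.2501 0.2467 0.6237
-0.015 340 0.2502 0.2465 0.6239
-0.012 322 0.25 0.2461 0.6236
-0.006 99 0.1834 0.173 0.6241
-0.003 105 0.1872 0.1724 0.6247
0.0 106 0.1914 0.1735 0.625
0.003 116 0.1942 0.1727 0.6251
0.006 110 0.195 0.1731 0.6251
0.009 78 0.1941 0.1741 0.6257
0.012 74 0.1806 0.1739 0.6251
0.015 88 0.1802 0.1743 0.6246
0.018 90 0.18 0.1738 0.6245
0.021 86 0.1807 0.173 0.6247
0.024 91 0.1801 0.1745 0.6247
0.027 90 0.1801 0.1745 0.6246
0.03 87 0.1803 0.1739 0.6248
0.033 91 0.1804 0.1738 0.6248
0.036 86 0.1805 0.1745 0.6248
0.039 92 0.1804 0.1746 0.6248
0.042 81 0.1803 0.1745 0.6249
0.045 25 0.1796 0.175 0.6245
board [ 0.63002561 -0.03473094  0.24549177] [0.65689071 0.00104152 0.25664423]
shift [-0.0005 -0.0003  0.0575] turn [ 0.0001  0.0001 -0.0005] t 7.05 pos [ 0.5805 -0.016   0.2225] F [-0.1 -1.2 -3.9] w 0.136
```

View pics/w4.png

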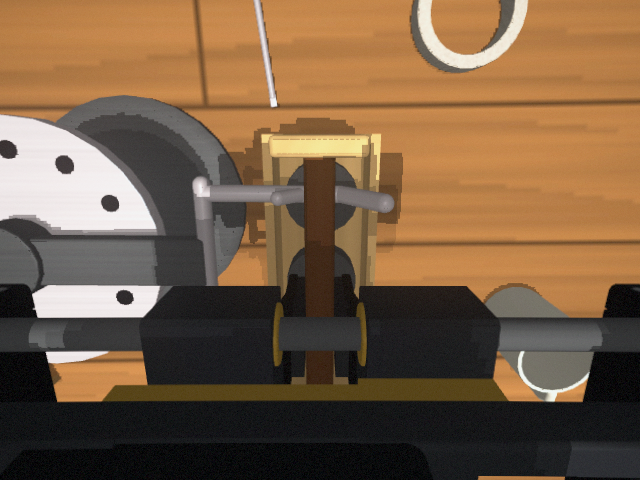

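The wrist view shows the bar (columns 303-335) above the trough, with the stop at about (280,198), the slope starting at about (340,195), and 2 mm of offset to take out. I'll lower it slowly.

Call:
{"fn": "move_arm", "kwargs": {"targets": [[0.0,0,-0.002,0.008,0,0,0],[0.0,0,-0.002,0.018,0,0,0],[0.0,0,-0.002,0.03,0,0,0],[0.0,0,-0.002,0.04,0,0,0],[0.0,0,-0.002,0.047,0,0,0],[0.0,0,-0.002,0.051,0,0,0],[0.0,0,-0.002,0.053,0,0,0],[0.0,0,-0.002,0.054,0,0,0],[0.0,0,-0.002,0.054,0,0,0],[0.0,0,-0.002,0.054,0,0,0]]}}

```text
t: 8.05
ee_pos: [0.5807, -0.0133, 0.169]
tool_rot: [-3.142, 0.013, -0.001]
ft_force: [0.0, 1.0, -2.9]
gripper_width: 0.13
gripper_force: 45.0
```

Call:
{"fn": "move_arm", "kwargs": {"targets": [[0.0,0,0,0.001,0,0,0],[0.0,0,0,0.002,0,0,0],[0.0,0,0,0.002,0,0,0],[0.0,0,0,0.002,0,0,0]]}}

```text
t: 8.45
ee_pos: [0.5805, -0.0133, 0.1666]
tool_rot: [-3.142, 0.013, 0.0]
ft_force: [0.1, -0.1, -4.0]
gripper_width: 0.134
gripper_force: 45.0
```

Call:
{"fn": "move_arm", "kwargs": {"targets": [[0.0,0,0,0.001,0,0,0],[0.0,0,0,0.001,0,0,0],[0.0,0,0,0.002,0,0,0],[0.0,0,0,0.002,0,0,0]]}}

```text
t: 8.85
ee_pos: [0.5806, -0.0133, 0.165]
tool_rot: [3.142, -0.013, 0.001]
ft_force: [-2.5, 0.9, 0.3]
gripper_width: 0.131
gripper_force: 45.0
```

Contact: the weight is now carried by the hook. I'll open gently and look before withdrawing.

Call:
{"fn": "move_arm", "kwargs": {"targets": [[0.014,0,0,0.0005,0,0,0],[0.016,0,0,0.0005,0,0,0],[0.02,0,0,0.0005,0,0,0],[0.026,0,0,0.0005,0,0,0],[0.034,0,0,0.0005,0,0,0],[0.04,0,0,0.0005,0,0,0],[0.04,0,0,0.0005,0,0,0],[0.04,0,0,0.0005,0,0,0]]}}

```text
t: 9.65
ee_pos: [0.5805, -0.0133, 0.164]
tool_rot: [-3.142, 0.013, 0.0]
ft_force: [-0.4, -0.1, 0.1]
gripper_width: 0.451
gripper_force: 0.0
```

Run:
```python
from h import *
im,d,c=snap("side"); cv2.imwrite("pics/s5.png",cv2.resize(im[180:340,230:430,::-1],(800,640))[:600])
im,d,c=snap("wrist"); uv,P=cloud(c,d); rgb=im[uv[:,1],uv[:,0]].astype(int)
b=P[(abs(P[:,2]-.19)<.012)&(abs(P[:,1]+.0135)<.03)&(P[:,0]>.605)&(P[:,0]<.64)&(rgb[:,0]-rgb[:,2]>25)]
print("bar",len(b),np.median(b,0),np.polyfit(b[:,0],b[:,2],1),np.percentile(b[:,1],[2,98]))
b=P[(abs(P[:,2]-.197)<.006)&(abs(P[:,1]+.0135)<.05)&(P[:,0]>.64)]; print("board",b.min(0),b.max(0)); plan([.58,-.0133,.27],-.5)
```

```text
bar 2694 [ 0.62330889 -0.01387774  0.19073752] [0.00121369 0.18994759] [-0.01958892 -0.00817418]
board [ 0.6400455  -0.03216023  0.1910038 ] [0.65687838 0.00369849 0.19879926]
shift [-0.0005 -0.     -0.1059] turn [-0.      0.      0.0005] t 9.75 pos [ 0.5805 -0.0133  0.1641] F [-0.3  0.9 -0.2] w 0.453
```

View pics/s5.png

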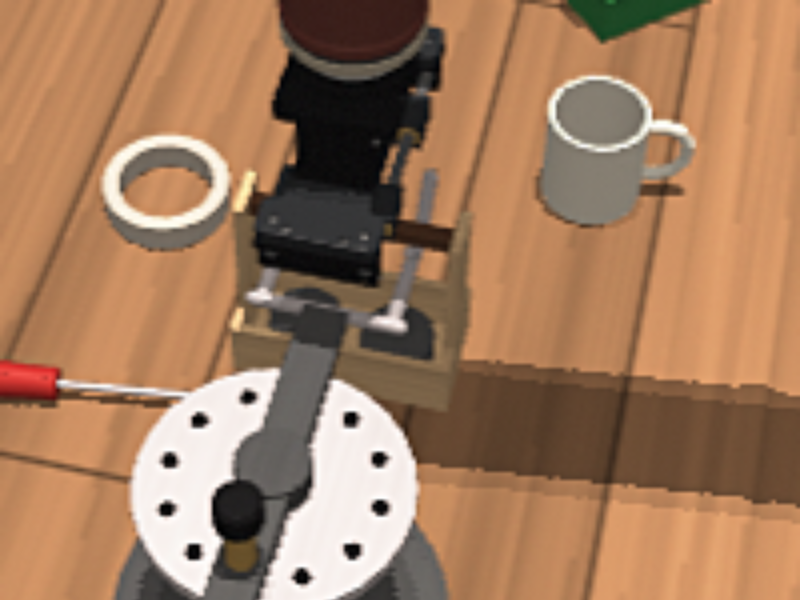

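The bar rests level in both prongs: its top is at 0.190 with no slope. The gripper is open around it, and the mug, tape and screwdriver haven't moved. I'll withdraw straight up, then go over to the knob.

Call:
{"fn": "move_arm", "kwargs": {"targets": [[0.04,0,0,-0.008,0,0,0],[0.04,0,0,-0.02,0,0,0],[0.04,0,0,-0.04,0,0,0],[0.04,0,0,-0.065,0,0,0],[0.06,0,0,-0.095,0,0,0],[0.06,0,0,-0.125,0,0,0],[0.06,0,-0.02,-0.14,0,0,0],[0.06,0,-0.05,-0.15,0,0,0],[0.06,0,-0.09,-0.15,0,0,0],[0.06,0,-0.13,-0.15,0,0,0],[0.06,0.001,-0.17,-0.15,0,0,0],[0.06,0.002,-0.205,-0.15,0,0,0],[0.06,0.003,-0.235,-0.15,0,0,0],[0.06,0.004,-0.252,-0.15,0,0,0],[0.06,0.004,-0.252,-0.15,0,0,0],[0.06,0.004,-0.252,-0.15,0,0,0],[0.06,0.004,-0.252,-0.15,0,0,0]]}}

```text
t: 11.45
ee_pos: [0.5872, 0.2367, 0.3144]
tool_rot: [3.141, -0.017, 0.001]
ft_force: [-1.0, 0.3, -0.4]
gripper_width: 0.691
gripper_force: 0.0
```

Run:
```python
from h import *
im,d,c=snap("wrist"); cv2.imwrite("pics/w6.png",im[:,:,::-1]); uv,P=cloud(c,d)
k=P[(np.hypot(P[:,0]-.5846,P[:,1]-.239)<.03)&(P[:,2]>.214)&(P[:,2]<.25)]; t=k[k[:,2]>.239]
print(len(k),k.min(0),k.max(0)); 
if len(t): print("top",len(t),t.mean(0),t.min(0),t.max(0))
for n in("scene","side"):
    im,d,c=snap(n);uv,P=cloud(c,d);rgb=im[uv[:,1],uv[:,0]].astype(int)
    b=P[(abs(P[:,2]-.19)<.006)&(abs(P[:,1]+.0135)<.012)&(abs(P[:,0]-.581)<.06)&(rgb[:,0]-rgb[:,2]>20)&(rgb[:,0]<150)]; print(n,"bar",len(b),b.mean(0),np.polyfit(b[:,0],b[:,2],1))
plan([.5846,.239,.213],-.5)
```

```text
1545 [0.57135525 0.22317126 0.22088459] [0.60041305 0.25221517 0.24396554]
top 1207 [0.58634089 0.2377779  0.24151067] [0.57178465 0.2236541  0.23900148] [0.60030168 0.25138884 0.24396554]
scene bar 183 [ 0.58275316 -0.01128626  0.19092175] [0.00142834 0.19008938]
side bar 132 [ 0.55511493 -0.01089135  0.19081187] [-0.00233045  0.19210553]
shift [-0.0024 -0.0017  0.1013] turn [ 0.0004 -0.0004 -0.0015] t 11.6 pos [0.587  0.2373 0.3143] F [-0.1  0.9  0.4] w 0.686
```

View pics/w6.png

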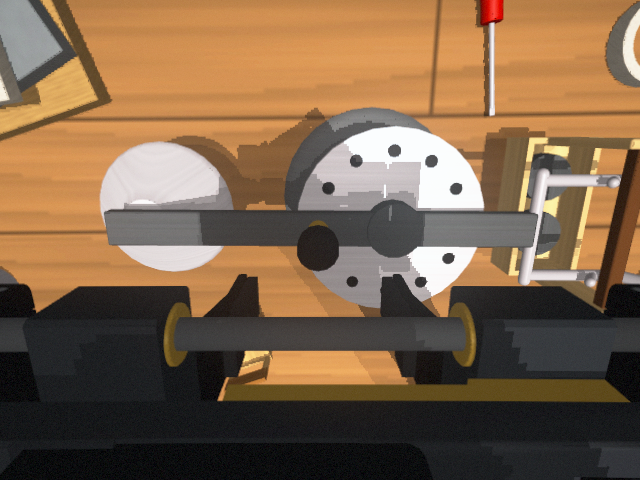

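The knob is at (318,248), centred between the fingers, and the caddy hangs on the prongs at right (585,220). Next I descend and grip the knob.

Call:
{"fn": "move_arm", "kwargs": {"targets": [[0.06,-0.001,-0.001,0.025,0,0,0],[0.06,-0.001,-0.001,0.05,0,0,0],[0.06,-0.001,-0.001,0.075,0,0,0],[0.06,-0.001,-0.001,0.092,0,0,0],[0.06,-0.001,-0.001,0.1,0,0,0],[0.06,-0.001,-0.001,0.1,0,0,0],[0.06,-0.001,-0.001,0.1,0,0,0],[0.02,-0.001,-0.001,0.1,0,0,0],[0.02,-0.001,-0.001,0.1,0,0,0],[0.02,-0.001,-0.001,0.1,0,0,0],[0.02,-0.001,-0.001,0.1,0,0,0],[0.02,-0.001,-0.001,0.1,0,0,0],[0.02,-0.001,-0.001,0.1,0,0,0],[0.02,-0.001,-0.001,0.1,0,0,0]], "squeeze": 55}}

```text
t: 13.0
ee_pos: [0.5857, 0.2381, 0.2142]
tool_rot: [3.14, -0.015, -0.001]
ft_force: [-2.0, -5.2, 2.6]
gripper_width: 0.325
gripper_force: 55.0
```

Call:
{"fn": "move_arm", "kwargs": {"targets": [[0.02,0,0,-0.002,0,0,0],[0.02,0,0,-0.004,0,0,0],[0.02,0,0,-0.006,0,0,0],[0.02,0,0,-0.008,0,0,0],[0.02,0,0,-0.01,0,0,0],[0.02,0,0,-0.012,0,0,0],[0.02,0,0,-0.014,0,0,0],[0.02,0,0,-0.014,0,0,0],[0.02,0,0,-0.014,0,0,0]]}}

```text
t: 13.9
ee_pos: [0.5856, 0.2381, 0.2267]
tool_rot: [3.139, -0.015, -0.003]
ft_force: [2.5, -4.6, -7.3]
gripper_width: 0.324
gripper_force: 55.0
```

Call:
{"fn": "move_arm", "kwargs": {"targets": [[0.02,0,0,-0.001,0,0,0],[0.02,0,0,-0.002,0,0,0],[0.02,0,0,-0.003,0,0,0],[0.02,0,0,-0.003,0,0,0],[0.02,0,0,-0.003,0,0,0]]}}

```text
t: 14.4
ee_pos: [0.5856, 0.2381, 0.2295]
tool_rot: [3.139, -0.015, -0.003]
ft_force: [3.3, -4.9, -10.1]
gripper_width: 0.32
gripper_force: 55.0
```

Call:
{"fn": "move_arm", "kwargs": {"targets": [[0.02,0,0,-0.0005,0,0,0],[0.02,0,0,-0.001,0,0,0],[0.02,0,0,-0.001,0,0,0],[0.02,0,0,-0.001,0,0,0]]}}

```text
t: 14.8
ee_pos: [0.5855, 0.2381, 0.2304]
tool_rot: [3.139, -0.015, -0.003]
ft_force: [3.6, -4.5, -10.6]
gripper_width: 0.321
gripper_force: 55.0
```

Call:
{"fn": "move_arm", "kwargs": {"targets": [[0.02,0,0,-0.0005,0,0,0],[0.02,0,0,-0.001,0,0,0],[0.02,0,0,-0.001,0,0,0],[0.02,0,0,-0.001,0,0,0]]}}

```text
t: 15.2
ee_pos: [0.5855, 0.2381, 0.2304]
tool_rot: [3.139, -0.015, -0.004]
ft_force: [4.7, -3.1, -14.4]
gripper_width: 0.323
gripper_force: 55.0
```

The TCP has stopped and the force has risen, so the knob is at its stop. I'll check the knob height and the caddy.

Run:
```python
from h import *
for n in("scene","side","wrist"):
    im,d,c=snap(n);uv,P=cloud(c,d);rgb=im[uv[:,1],uv[:,0]].astype(int)
    if n=="side": cv2.imwrite("pics/s7.png",cv2.resize(im[180:380,230:430,::-1],(600,600)))
    k=P[(np.hypot(P[:,0]-.5857,P[:,1]-.238)<.015)&(P[:,2]>.2)&(P[:,2]<.27)&(rgb.max(1)<60)]
    if len(k): print(n,"knob",len(k),np.percentile(k[:,2],[2,50,98]))
    b=P[(abs(P[:,2]-.19)<.006)&(abs(P[:,1]+.0135)<.012)&(abs(P[:,0]-.581)<.06)&(rgb[:,0]-rgb[:,2]>20)&(rgb[:,0]<150)]
    if len(b)>5: print(n,"bar",len(b),b.mean(0),np.polyfit(b[:,0],b[:,2],1))
print(arm.get_state()["t"])
```

```text
scene knob 113 [0.24137455 0.2562709  0.2609584 ]
scene bar 187 [ 0.58320491 -0.01116514  0.19070102] [-0.00331363  0.19263354]
side bar 180 [ 0.56543409 -0.01121108  0.19085981] [-0.00137617  0.19163795]
wrist knob 2321 [0.23845895 0.2553021  0.25879525]
15.35
```

View pics/s7.png

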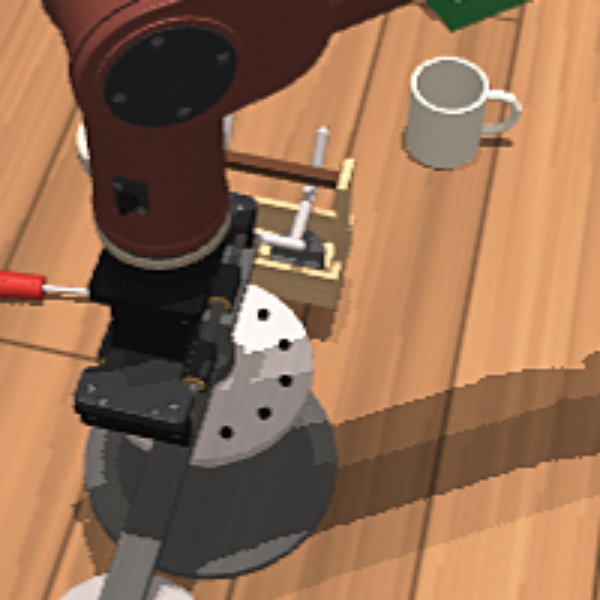

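The knob top is at about 0.257, which is 0.242 plus the 16 mm travel. The caddy hangs level at crop (300,220), in the prongs.

```bash
python3 -c "
from bench import arm
print(arm.hand_in())"
```

```text
the job is handed in; nothing more can be done
None
```

The plywood caddy hangs level in both prongs, the index plunger is held fully up at its stop (about 16 mm), and the job was handed in at about 15 s of the 59 s allowed; no verdict came back.

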